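# Set out the dosa station

### The job

Set out the dosa station: lay the wooden spatula and the steel ladle on the silhouettes of their own rests, blade and cup at the matching ends, stand the green bowl in the middle of the green pad and the ghee pot in the middle of the steel pad. Set each thing down rather than dropping it, keep the bowl and pot upright, and leave the tawa and the copper tumbler where they are.

Things in the scene. Friction and masses are not known exactly. Their poses are not given: they have to be found in the camera images.
- spatula: Wooden dosa spatula, loose, lying flat, 250 long, about 90 g. Origin on its underside at the grip point on the handle near its balance point. Its x axis points to the blade: handle 18 wide and 14 thick from x = -145 to +20 mm, then a neck 40 wide, and a flat blade 64 wide and 7 thick from x = 36 to 105. z up.
- ladle: Round steel ladle, loose, cup upright, 250 long, about 150 g. Origin level with the cup's underside, below the grip point on the handle near the balance point. x axis points to the cup: 76 across, 30 high, centred at x = +67 mm. Handle: bar 14 wide, 7 thick, its middle 25 mm up at x = +30, sloping evenly to the counter at x = -145, 21.5 mm up at the origin. z up.
- bowl: Small green ceramic bowl, loose, open, upright, empty, about 160 g. Origin at the centre of its underside; 42 high, foot 44 across, 64 across at 16 mm height, 68 across at the rim, wall 4.
- ghee_pot: Closed round steel ghee pot with fixed lid, loose, upright, about 280 g. Origin at the centre of its underside; body 62 across and 49 high, lid edge 65 across at 49 to 53 mm height, small black knob 18 across on top, from 61 to 71 mm height.
- spatula_rest: Rest for the spatula, fixed: flat cork slab 270 x 84, 8 thick, with a dark brown silhouette of the spatula on it. Origin at the centre of its underside, x along its length towards the silhouette's blade end. Spatula in place: its origin at x = +20 mm, y = 0 of this frame, 8 mm up, x axes the same way.
- ladle_rest: Rest for the ladle, fixed: flat dark slate slab 270 x 90, 6 thick, with a pale silhouette of the ladle on it. Origin at the centre of its underside, x along its length towards the silhouette's cup end (disc at x = +87 mm). Ladle in place: its origin at x = +20 mm, y = 0 of this frame, 6 mm up, x axes the same way.
- bowl_pad: Round green pad for the green bowl, fixed, 90 across, 6 thick, with a darker 50 mm circle at its centre. Origin at the centre of its underside.
- pot_pad: Round steel pad for the steel ghee pot, fixed, 90 across, 6 thick, with a dark grey 66 mm circle at its centre. Origin at the centre of its underside.
- tawa: Bystander: round aluminium tawa, loose, 260 across, 18 high, at the back of the counter with a black handle sticking out to 285 from its centre along its +y. Origin under the edge nearest the robot, level with the underside; the centre is at x = +130 mm.
- tumbler: Bystander: copper tumbler, loose, empty, 66 across the rim, 50 across the foot, 85 high, at the back right. Origin at the centre of its underside.
Not all that is in view belongs to the job. Of the things that look like the bowl_pad, take the one that is farthest from the robot's base at the start. Leave any purple look-alike of the ghee_pot alone.

How it is judged (in metres and radians):
At the end, for the whole second after the job is handed in: Bowl and pot upright on their own pads, within 12 mm of centre; spatula and ladle flat on their own rests, blade or cup at the matching end, within 14 mm along and 12 mm across of the silhouette and 0.12 rad of its direction; all released and at rest (horizontal distance between bowl and bowl_pad below 0.012 m and z of bowl in the frame of bowl_pad between 0.002 and 0.011 m and angle between each of bowl, ghee_pot, spatula, ladle's own z axis and vertical below 0.1 rad and linear speed of each of bowl, ghee_pot, spatula, ladle below 0.02 m/s and horizontal distance between ghee_pot and pot_pad below 0.012 m and z of ghee_pot in the frame of pot_pad between 0.002 and 0.011 m and x of spatula in the frame of spatula_rest between 0.006 and 0.034 m and y of spatula in the frame of spatula_rest between -0.012 and 0.012 m and angle between the x axis of spatula and the x axis of spatula_rest, either way round below 0.12 rad and x of spatula_rest in the frame of spatula below 0 m and z of spatula in the frame of spatula_rest between 0.004 and 0.013 m and x of ladle in the frame of ladle_rest between 0.006 and 0.034 m and y of ladle in the frame of ladle_rest between -0.012 and 0.012 m and angle between the x axis of ladle and the x axis of ladle_rest, either way round below 0.12 rad and x of ladle_rest in the frame of ladle below 0 m and z of ladle in the frame of ladle_rest between 0.002 and 0.011 m); the robot touches nothing.
It fails at once if the tawa is pushed more than 20 mm or tipped (distance of tawa from where it was at the start of the episode above 0.02 m or angle between tawa's own z axis and vertical above 0.3 rad).
It fails at once if the tumbler is pushed more than 20 mm or tipped (distance of tumbler from where it was at the start of the episode above 0.02 m or angle between tumbler's own z axis and vertical above 0.3 rad).
It fails at once if the bowl or the ghee pot is tipped over (more than 45 degrees) (angle between any of bowl, ghee_pot's own z axis and vertical above 0.785 rad).
It fails at once if a thing is dropped or thrown (faster than 0.6 m/s while the fingers do not touch it: a fall of about 2 cm) ((linear speed of spatula above 0.6 m/s and contact force between the fingers and spatula below 0.05 N) or (linear speed of ladle above 0.6 m/s and contact force between the fingers and ladle below 0.05 N) or (linear speed of bowl above 0.6 m/s and contact force between the fingers and bowl below 0.05 N) or (linear speed of ghee_pot above 0.6 m/s and contact force between the fingers and ghee_pot below 0.05 N)).
It also fails if it takes over 109 s, if anything falls off the work surface, if the arm or the gripper's body presses on something with over 40 N, if the wrist force passes 120 N, or if a joint passes its speed limit or range.

### The arm

A 6-joint arm with a two-finger parallel gripper is mounted at the origin on the work surface. World frame = base frame: x ahead of the robot, y to its left, z up, the work surface at z = 0. Lengths are in m, angles in degrees, forces in N, time in s.
With the tool pointing down it reaches from about 0.325 to 0.775 m from the base axis. Payload 5.5 kg.
Tool frame: the origin (TCP) lies on the centre line of the jaws, within the pads' length; the fingertips stand 14 mm ahead of it and the grasp point (between the pads) lies 5 mm behind it; z points along the fingers, y is the line along which they close (so a half turn about z gives the same grasp; the last joint's range is limited). The gripper opens to 88 mm and grips with 3 to 60 N. Pads are 20 mm wide; open, the fingers measure 115 mm over their backs; the gripper's body (75 mm by 178 mm) begins 61 mm behind the grasp point.
Start: joints at [64.246, 5.22, 70.514, -0, 104.267, -3.249], TCP at [0.23, 0.554, 0.237] pointing down, gripper open.
Joint ranges: [-164.24, 164.24], [-49.07, 125.15], [9.68, 141.18], [-86.29, 266.29], [3.28, 154.24], [-151.56, 151.56]. Speed limits (degrees/s): [147.25, 147.25, 172.46, 180, 180, 180].

### API

Orientations are given as a 3x3 rotation matrix whose columns are the frame's x, y, z axes.
In Python, from cell import readout, imaging, ctrl gives the robot as it stands.
- The arm moves only by the shell command python3 -m jog 'ROWS' [FORCE]. ROWS is JSON, a list of rows, each a list of 5 numbers: the shift along the tool's x, y, z in m, then the turn about the tool's z in degrees, then the finger opening in m, from 0 to 0.0878. In form: [[tx, ty, tz, turn, fingers], ...]. A call has 1 to 12 rows; each row shifts and turns the commanded pose from where the row before left it, along the tool's axes as they then stand; what a row does not reach is not made up. A row lasts 1/8 s, in which the tool goes at most 62.5 mm and 10.7 degrees, less where a joint would pass 70% of its speed; a pose out of reach is approached as far as the arm can. A call with a gripper value outside its range is refused whole. The fingers move at their own pace and stop on an object; FORCE is the grip in N (left out, the last holds). Time passes only in rows, so rows that do not move let the fingers close. It gives the time, the measured TCP pose, the force, the opening and the grip force at its end, in the units of the state.
- readout.observe(): the state, without advancing time (a new reading comes with each control period).
- imaging.camera(name): name is "scene" or "top" or "wrist"; returns (picture, depth): 480x640x3 uint8, red, green, blue; 480x640 float32, m along the optical axis (not along the pixel's ray), 0 where there is no reading.
- imaging.camera_params(name): a dict with "fx", "fy", "cx", "cy" (pixels), "extrinsics" (4x4, takes a point from camera to world coordinates); the wrist camera has in their place "tool_from_camera" (4x4, takes a point from camera to tool coordinates, whose origin is the TCP and whose axes are the flange's). Camera axes: x right, y down, z forward; pixel columns grow to the right and rows downward; lengths in m; the calibration is good to about 2 mm. A picture is of the moment at which its call begins: read the wrist's pose just before it. camera_params takes no time and is no camera call.
- ctrl.hand_in(): hands the job in; it is judged then, once.
The state is a dict: "time": time; "q": joint angles; "dq": joint speeds; "tau": joint torques, N m; "tool_pos": TCP position; "ee_rot": TCP orientation; "contact_force": force on the tool from outside, world axes, zero at the start; "moment": the same for the moment, N m; "finger_gap": finger opening in m; "grip_force": force on a finger pad.
Only numpy, scipy, OpenCV 4.12 (cv2) and the standard library are available. Lean on these libraries where they do the work, as an engineer would, in place of code of your own. Each camera call takes 0.05 s, during which the arm holds its last target. There are 200 camera calls.

## Working session

There is one attempt and no reset: what is moved stays moved. The work goes in short steps, Python scripts to look and compute and a shell command to move; the robot and the scene stay as the last step left them, time stands still between calls to the robot, and variables do not carry over. Pictures are saved under pics/ and viewed, at most 14 in all, crops included, and the job is handed in when it is done.

```bash
ls; mkdir -p pics; python3 - <<'E'
from cell import readout, imaging
import cv2,numpy as np
s=readout.observe();print(s['time'],s['tool_pos'],s['ee_rot'])
for n in("top","scene"):
    p,d=imaging.camera(n);cv2.imwrite(f'pics/{n}0.png',p[:,:,::-1]);np.savez(f'{n}0.npz',p=p,d=d)
    c=imaging.camera_params(n);print(n,c)
print(imaging.camera_params("wrist"))
E
```

```text
pics
0.0 [0.22954208 0.55405795 0.23551986] [[-9.23845956e-01  3.82763548e-01 -8.45892090e-04]
 [ 3.82764466e-01  9.23844299e-01 -1.75335712e-03]
 [ 1.10351395e-04 -1.94360932e-03 -9.99998105e-01]]
top {'fx': 578.9561277940008, 'fy': 578.9561277940008, 'cx': 311.6776718081265, 'cy': 241.39842322493766, 'extrinsics': array([[-0.01734441, -0.98030486,  0.19672709,  0.28186602],
       [-0.99944343,  0.02260601,  0.02453157, -0.0099131 ],
       [-0.02849563, -0.19619211, -0.98015134,  1.20124216],
       [ 0.        ,  0.        ,  0.        ,  1.        ]])}
scene {'fx': 514.7308802508061, 'fy': 514.7308802508061, 'cx': 315.43690294579994, 'cy': 235.5802908978202, 'extrinsics': array([[ 0.88255715,  0.32187682, -0.3427655 ,  0.83199892],
       [ 0.47018943, -0.61008987,  0.63773995, -0.58913122],
       [-0.00384405, -0.72400667, -0.68978226,  0.70321563],
       [ 0.        ,  0.        ,  0.        ,  1.        ]])}
{'fx': 336.3365009013824, 'fy': 336.3365009013824, 'cx': 321.06170490188094, 'cy': 240.8481238396375, 'tool_from_camera': array([[ 1.67012435e-03, -9.67262246e-01, -2.53773439e-01,
         6.86729874e-02],
       [ 9.99998569e-01,  1.54737500e-03,  6.83304537e-04,
         6.60046098e-04],
       [-2.68252007e-04, -2.53774217e-01,  9.67263446e-01,
        -1.49125017e-01],
       [ 0.00000000e+00,  0.00000000e+00,  0.00000000e+00,
         1.00000000e+00]])}
```

View pics/top0.png

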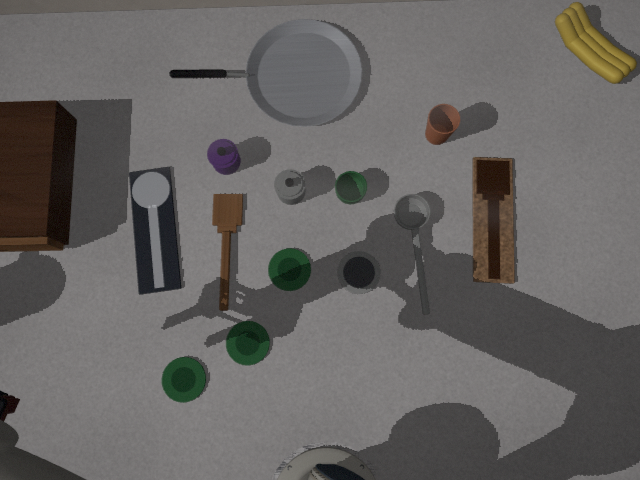

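View pics/scene0.png

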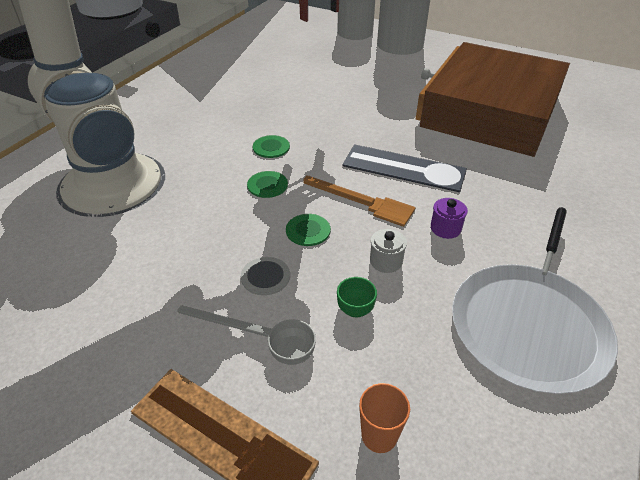

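The top view shows three green pads at (290,269), (248,343) and (184,379), with the bowl at (351,186). The steel pot is at (290,186), with a purple look-alike at (224,155). The spatula is at (227,250), the ladle at (413,212)–(425,312), the cork rest at (494,220), the slate rest at (155,230) and the steel pad at (359,271). The green pad choice still needs checking by distance from the base.

```bash
cat > h.py <<'E'
import numpy as np,cv2
from cell import imaging,readout
def cam(n):
    c=imaging.camera_params(n);return c,np.array(c['extrinsics'])
def rays(uv,n,z,c=None,T=None):
    if c is None:c,T=cam(n)
    uv=np.asarray(uv,float).reshape(-1,2)
    d=np.c_[(uv[:,0]-c['cx'])/c['fx'],(uv[:,1]-c['cy'])/c['fy'],np.ones(len(uv))]@T[:3,:3].T
    t=(z-T[2,3])/d[:,2];return (T[:3,3]+d*t[:,None])[:,:2]
def cloud(d,c,T):
    v,u=np.mgrid[:480,:640];P=np.stack([(u-c['cx'])/c['fx']*d,(v-c['cy'])/c['fy']*d,d],-1)
    return P@T[:3,:3].T+T[:3,3]
def rect(mask,n,z,c=None,T=None):
    cs,_=cv2.findContours(mask.astype(np.uint8),cv2.RETR_EXTERNAL,cv2.CHAIN_APPROX_NONE)
    k=max(cs,key=cv2.contourArea)[:,0,:]
    w=rays(k,n,z,c,T)*1000
    return w,cv2.minAreaRect(w.astype(np.float32))
E
python3 - <<'E'
from h import *
f=np.load('top0.npz');p=f['p'];d=f['d'];c,T=cam('top');P=cloud(d,c,T)
hsv=cv2.cvtColor(p,cv2.COLOR_RGB2HSV);H,S,V=[hsv[...,i].astype(int) for i in range(3)]
def box(a,b,e,g):
    m=np.zeros((480,640),bool);m[b:g,a:e]=1;return m
g=(H>50)&(H<80)&(S>100)
for n,b in dict(padA=(262,240,318,298),padB=(220,315,276,370),padC=(155,350,212,408)).items():
    w,r=rect(g&box(*b),'top',.006);w2,r2=rect(g&box(*b)&(V<P.shape[0]*0+80),'top',.006)
    print(n,r,r2[:2],'dist',np.hypot(*r[0]), 'bbox mid',(w.max(0)+w.min(0))/2)
for n,b,z0,z1 in [('bowl',(325,160,375,212),.03,.06),('pot',(265,160,315,212),.043,.058),('purple',(200,130,246,180),.043,.058),('ladlecup',(388,186,436,236),.022,.05),('tumbler',(415,95,470,150),.07,.1)]:
    m=box(*b)&(P[...,2]>z0)&(P[...,2]<z1)&(d>0);q=P[m];print(n,m.sum(),cv2.minEnclosingCircle((q[:,:2]*1000).astype(np.float32)),np.median(q[:,2]))
print('floor z',np.median(P[300:440,420:600,2]),np.median(P[250:330,20:120,2]))
w,r=rect((V<75)&box(122,160,190,300)|(box(132,172,178,290)),'top',.006);print('slate',r,cv2.boxPoints(r))
m=(S>70)&((H<25))&box(465,150,525,290);w,r=rect(m,'top',.008);print('cork',r,cv2.boxPoints(r))
m=(S>90)&(H<25)&box(205,188,250,315);w,r=rect(m,'top',.009);print('spat',r,cv2.boxPoints(r))
for nm,m2,z in(('handle',m&box(0,240,640,300),.014),('blade',m&box(0,192,640,226),.007)):
    w=rays(np.argwhere(m2)[:,::-1],'top',z)*1000;print(nm,w.mean(0),cv2.fitLine(w.astype(np.float32),2,0,.01,.01).ravel())
m=(P[...,2]>.004)&(P[...,2]<.035)&box(405,235,436,320)&(d>0);q=P[m];print('ladle handle',m.sum(),q.min(0),q.max(0),cv2.fitLine((q[:,:2]*1000).astype(np.float32),2,0,.01,.01).ravel())
w,r=rect(box(335,245,385,297)&(np.abs(P[...,2]-.006)<.004)&(d>0),'top',.006);print('potpad z',r)
dk=box(340,250,380,290)&(V<60);w,r=rect(dk,'top',.006);print('potpad dark',r)
w,r=rect(box(132,172,172,208)&(V>120),'top',.006);print('slate disc',r)
w=rays(np.argwhere(box(140,212,170,285)&(V>110))[:,::-1],'top',.006)*1000;print('slate hdl',cv2.fitLine(w.astype(np.float32),2,0,.01,.01).ravel())
a=p[130:330,120:320];b=p[130:330,320:520]
cv2.imwrite('pics/crop.png',cv2.resize(np.hstack([a,b]),(800,400),interpolation=cv2.INTER_CUBIC)[:,:,::-1])
E
```

```text
padA ((463.30010986328125, 67.48968505859375), (85.9461669921875, 86.4796142578125), 88.70120239257812) ((463.30010986328125, 67.48968505859375), (85.9461669921875, 86.4796142578125)) dist 468.18997147379895 bbox mid [463.41666415  67.39239231]
padB ((314.6396179199219, 154.79832458496094), (84.11418151855469, 86.62236785888672), 89.85623168945312) ((314.6396179199219, 154.79832458496094), (84.11418151855469, 86.62236785888672)) dist 350.6573975536597 bbox mid [314.63939737 154.77384372]
padC ((244.29312133789062, 283.91937255859375), (86.94325256347656, 86.84058380126953), 10.26244831085205) ((244.29312133789062, 283.91937255859375), (86.94325256347656, 86.84058380126953)) dist 374.5521849450019 bbox mid [244.20939947 284.28789998]
bowl 272 ((629.8299560546875, -63.74011993408203), 34.05055236816406) 0.041390148789973935
pot 461 ((634.1324462890625, 62.78574752807617), 33.02595901489258) 0.05524033972957665
purple 428 ((704.4760131835938, 203.80238342285156), 33.369808197021484) 0.05480879106235437
ladlecup 279 ((569.40576171875, -191.5572967529297), 44.81328582763672) 0.02930907303
[... 812 characters left out ...]
 -2.3016647e-02  4.6405566e+02  2.0167517e+02]
blade [595.59658933 198.92779347] [ 9.9905455e-01 -4.3474138e-02  5.9559662e+02  1.9892780e+02]
ladle handle 764 [ 0.35509196 -0.23909082  0.0040106 ] [ 0.53081258 -0.16804042  0.03205039] [ 9.9903953e-01  4.3817777e-02  4.4467065e+02 -2.0251331e+02]
potpad z ((458.1728210449219, -78.26661682128906), (101.51239013671875, 107.17964172363281), 88.55310821533203)
potpad dark ((456.8701171875, -77.36919403076172), (66.49982452392578, 67.24413299560547), 88.39810180664062)
slate disc ((644.1849975585938, 366.71173095703125), (79.49713134765625, 76.32244873046875), 1.8149362802505493)
slate hdl [9.9240261e-01 1.2303283e-01 5.1495575e+02 3.5124878e+02]
```

View pics/crop.png

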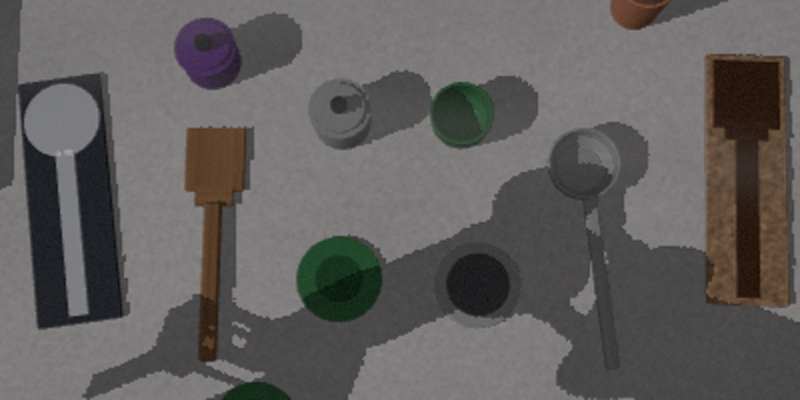

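Pad A is the farthest, at 0.468 m, and the right pot is the steel one at crop (340,113), not the purple one. The crop confirms both choices. The ladle still needs a cleaner axis, and the wooden block needs its near edge.

```bash
cat >> h.py <<'E'
def go(x,y,z,yaw):
    s=readout.observe();R=np.array(s['ee_rot']);p=np.array(s['tool_pos'])
    cur=np.degrees(np.arctan2(R[1,0],R[0,0]));t=(cur-yaw+180)%360-180
    print('t',s['time'],'pos',np.round(p,4),'yaw',round(cur,2),'shift tool mm',np.round(R.T@(np.array([x,y,z])-p)*1000,1),'turn',round(t,2),'gap',s['finger_gap'],'grip',s['grip_force'])
E
python3 - <<'E'
from h import *
f=np.load('top0.npz');p=f['p'];d=f['d'];c,T=cam('top');P=cloud(d,c,T)
g=cv2.cvtColor(p,cv2.COLOR_RGB2HSV)
# handle: row-wise centre from height mask
for v in range(236,316,8):
    u=np.where((P[v,405:440,2]>.006)&(d[v,405:440]>0))[0]+405
    if len(u): print(v,u.min(),u.max(),np.round(P[v,u].mean(0),3))
m=np.zeros((480,640),bool);m[186:236,388:436]=1;m&=(P[...,2]>.024)&(P[...,2]<.04);m[227:]=0
q=(P[m][:,:2]*1000).astype(np.float32);A=np.c_[2*q,np.ones(len(q))]
print('cup enc',cv2.minEnclosingCircle(q),q.min(0),q.max(0))
m=np.zeros((480,640),bool);m[80:260,20:100]=1;m&=P[...,2]>.04;q=P[m];print('block',q.min(0),q.max(0))
go(.5255,.2004,.12,178.8)
E
```

```text
236 412 436 [ 0.525 -0.2    0.024]
244 413 418 [ 0.508 -0.194  0.025]
252 414 420 [ 0.491 -0.197  0.023]
260 415 422 [ 0.475 -0.199  0.022]
268 417 423 [ 0.458 -0.202  0.019]
276 409 435 [ 0.443 -0.203  0.013]
284 419 425 [ 0.426 -0.205  0.016]
292 406 426 [ 0.41  -0.202  0.011]
300 421 427 [ 0.393 -0.208  0.011]
308 417 428 [ 0.377 -0.207  0.009]
cup enc ((576.680419921875, -189.0875244140625), 37.913692474365234) [ 543.3483  -225.81226] [ 614.2031 -152.1046]
block [ 0.28186602 -0.0099131   0.0401319 ] [0.81421971 0.62250956 1.20124216]
t 0.1 pos [0.2296 0.5541 0.2356] yaw 157.49 shift tool mm [-408.8 -213.3  115.9] turn -21.31 gap 0.08757553524544301 grip 0.0
```

```bash
python3 -m jog '[[-0.05,-0.0265,0.01,0,0.04],[-0.05,-0.0265,0.01,0,0.04],[-0.05,-0.0265,0.01,0,0.04],[-0.05,-0.0265,0.01,0,0.04],[-0.05,-0.0265,0.01,0,0.04],[-0.05,-0.0265,0.01,0,0.04],[-0.05,-0.0265,0.01,0,0.04],[-0.0588,-0.0278,0.0,0,0.04],[0,0,0.01,-7.1,0.04],[0,0,0.01,-7.1,0.04],[0,0,0.01,-7.1,0.04],[0,0,0,0,0.04]]'; python3 - <<'E'
from h import *
go(.5255,.2004,.016,178.8)
f=np.load('top0.npz');d=f['d'];c,T=cam('top');P=cloud(d,c,T)
m=np.zeros((480,640),bool);m[80:260,20:120]=1;m&=(P[...,2]>.04)&(d>.3);q=P[m];print('block',q.min(0),q.max(0))
E
```

```text
time: 1.6
tool_pos: [0.5233, 0.2024, 0.1351]
ee_rot: [[-1.0, 0.022, -0.003], [0.022, 1.0, -0.001], [0.003, -0.001, -1.0]]
contact_force: [0.6, 0.2, -0.7]
finger_gap: 0.04
grip_force: 0.0
t 1.6 pos [0.5233 0.2024 0.1351] yaw 178.72 shift tool mm [ -2.5  -1.8 119.1] turn -0.08 gap 0.04002295696094653 grip 0.0
block [0.51136672 0.53767858 0.0401319 ] [0.81421971 0.62250956 0.10887341]
```

```bash
python3 -m jog '[[-0.0025,-0.0018,0.045,0,0.04],[0,0,0.045,0,0.04],[0,0,0.02,0,0.04],[0,0,0.009,0,0.04],[0,0,0,0,0.04],[0,0,0,0,0.0],[0,0,0,0,0.0],[0,0,0,0,0.0],[0,0,0,0,0.0]]' 40; python3 - <<'E'
from h import *
go(.5255,.2004,.016,178.8)
E
```

```text
time: 2.72
tool_pos: [0.527, 0.201, 0.0188]
ee_rot: [[-1.0, 0.021, 0.002], [0.021, 1.0, 0.001], [-0.002, 0.001, -1.0]]
contact_force: [-1.6, 0.3, 4.9]
finger_gap: 0.0177
grip_force: 40.0
t 2.725 pos [0.527  0.201  0.0188] yaw 178.79 shift tool mm [ 1.5 -0.6  2.8] turn -0.01 gap 0.017651936853631138 grip 40.00023901462555
```

```bash
python3 -m jog '[[0,0,-0.01,0,0.0],[0,0,-0.03,0,0.0],[0,0,-0.04,0,0.0],[0,0,-0.03,0,0.0],[0,-0.025,0,0,0.0],[-0.008,-0.045,0,0,0],[-0.008,-0.045,0,0,0],[-0.008,-0.045,0,0,0],[-0.008,-0.045,0,0,0],[-0.008,-0.045,0,0,0],[-0.008,-0.045,0,0,0],[-0.008,-0.045,0,0,0]]';  python3 - <<'E'
from h import *
go(.583,-.3636,.03,175.9)
E
```

```text
time: 4.22
tool_pos: [0.5752, -0.1417, 0.1278]
ee_rot: [[-1.0, 0.021, -0.0], [0.021, 1.0, 0.0], [0.0, 0.0, -1.0]]
contact_force: [0.1, 1.4, -0.8]
finger_gap: 0.0178
grip_force: 40.0
t 4.225 pos [ 0.5752 -0.1417  0.1278] yaw 178.8 shift tool mm [ -12.5 -221.7   97.7] turn 2.9 gap 0.01777948025240607 grip 39.99888002872467
```

```bash
python3 -m jog '[[-0.0025,-0.045,0,0,0],[-0.0025,-0.045,0,0,0],[-0.0025,-0.045,0,0,0],[-0.0025,-0.045,0,0,0],[-0.0025,-0.035,0,0,0],[0,-0.007,0.02,2.9,0],[0,0,0.03,0,0],[0,0,0.02,0,0],[0,0,0,0,0],[0,0,0,0,0]]';  python3 - <<'E'
from h import *
go(.583,-.3636,.0268,175.9)
p,d=imaging.camera('top');np.savez('top1.npz',p=p,d=d)
cv2.imwrite('pics/t1.png',cv2.resize(p[130:330,420:600],(720,800))[:600,:,::-1])
E
```

```text
time: 5.48
tool_pos: [0.5836, -0.3626, 0.059]
ee_rot: [[-0.997, 0.071, 0.001], [0.071, 0.997, -0.001], [-0.001, -0.001, -1.0]]
contact_force: [0.4, -0.4, 0.0]
finger_gap: 0.0182
grip_force: 40.0
t 5.475 pos [ 0.5836 -0.3626  0.059 ] yaw 175.91 shift tool mm [ 0.6 -1.  32.2] turn 0.01 gap 0.01816488985562475 grip 39.99814331531525
```

View pics/t1.png

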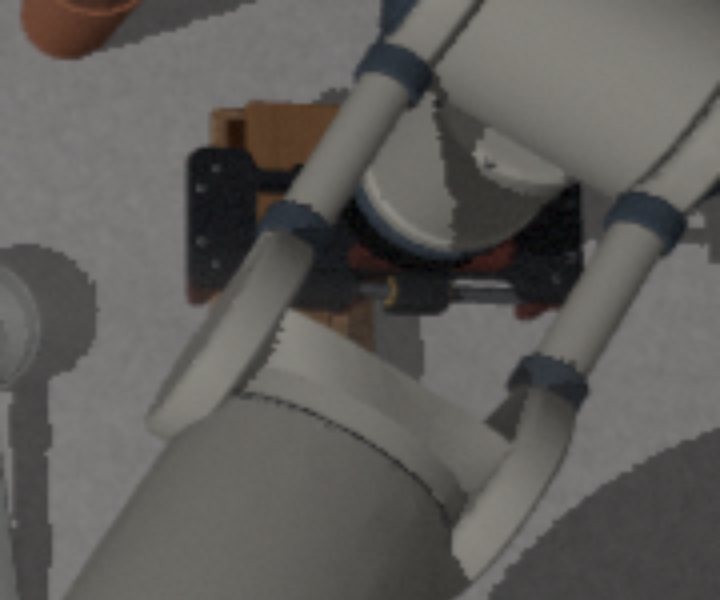

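The view shows the blade hanging above the cork silhouette at about (290,130), with the arm hiding most of the rest. I'll lower it now.

```bash
python3 -m jog '[[0.0005,-0.001,0.012,0,0],[0,0,0.01,0,0],[0,0,0.006,0,0],[0,0,0.003,0,0],[0,0,0.0015,0,0],[0,0,0,0,0],[0,0,0,0,0]]'
```

```text
time: 6.4
tool_pos: [0.5827, -0.3636, 0.0268]
ee_rot: [[-0.997, 0.072, 0.001], [0.072, 0.997, -0.001], [-0.001, -0.001, -1.0]]
contact_force: [-2.3, 1.5, 5.7]
finger_gap: 0.0177
grip_force: 40.0
```

```bash
python3 -m jog '[[0,0,0,0,0.04],[0,0,0,0,0.04],[0,0,0,0,0.04],[0,0,-0.02,0,0.04],[0,0,-0.04,0,0.04],[0,0,-0.04,-10.3,0.04],[0.018,0.042,0,0,0.04],[0.018,0.042,0,0,0.04],[0.018,0.042,0,0,0.04],[0.018,0.042,0,0,0.04],[0,0,0,0,0.04]]';  python3 - <<'E'
from h import *
go(.5101,-.1963,.018,186.2)
E
```

```text
time: 7.78
tool_pos: [0.4923, -0.2023, 0.127]
ee_rot: [[-0.994, -0.11, 0.002], [-0.11, 0.994, -0.001], [-0.002, -0.001, -1.0]]
contact_force: [0.1, -0.5, -0.2]
finger_gap: 0.0404
grip_force: 0.0
t 7.775 pos [ 0.4923 -0.2023  0.127 ] yaw -173.67 shift tool mm [-18.1   4.1 109. ] turn 0.13 gap 0.040357654257925465 grip 0.0
```

```bash
python3 -m jog '[[-0.018,0.004,0.03,0,0.04],[0,0,0.045,0,0.04],[0,0,0.02,0,0.04],[0,0,0.01,0,0.04],[0,0,0,0,0.04],[0,0,0,0,0.0],[0,0,0,0,0.0],[0,0,0,0,0.0],[0,0,0,0,0.0]]' 40; python3 - <<'E'
from h import *
go(.5101,-.1963,.018,186.2)
f=imaging.camera('top');np.savez('top2.npz',p=f[0],d=f[1]);p=f[0]
cv2.imwrite('pics/t2.png',cv2.resize(p[130:330,370:570],(600,600))[:,:,::-1])
E
```

```text
time: 8.9
tool_pos: [0.5106, -0.1983, 0.021]
ee_rot: [[-0.994, -0.108, 0.001], [-0.108, 0.994, -0.0], [-0.001, -0.0, -1.0]]
contact_force: [-1.1, 0.1, 4.3]
finger_gap: 0.0135
grip_force: 40.0
t 8.9 pos [ 0.5106 -0.1983  0.021 ] yaw -173.79 shift tool mm [0.3 2.1 3. ] turn 0.01 gap 0.013470924775961853 grip 40.00226676464081
```

View pics/t2.png

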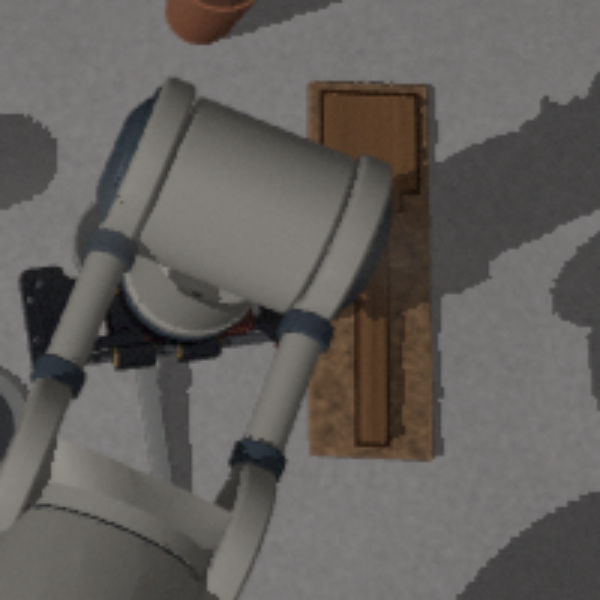

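The spatula lies squarely on its silhouette, with the blade at (370,140) and an even dark border. The ladle is gripped, so I'll lift it and cross over.

```bash
python3 -m jog '[[0,0,-0.01,0,0.0],[0,0,-0.03,0,0.0],[0,0,-0.045,0,0.0],[0,0,-0.03,-0.8,0.0],[0,0.025,0,0,0.0],[-0.012,0.045,0,0,0],[-0.012,0.045,0,0,0],[-0.012,0.045,0,0,0],[-0.012,0.045,0,0,0],[-0.012,0.045,0,0,0],[-0.012,0.045,0,0,0],[-0.012,0.045,0,0,0]]';  python3 - <<'E'
from h import *
go(.5782,.3585,.06,187)
E
```

```text
time: 10.45
tool_pos: [0.5521, 0.1508, 0.135]
ee_rot: [[-0.993, -0.122, -0.0], [-0.122, 0.993, -0.0], [0.001, -0.0, -1.0]]
contact_force: [0.1, -1.0, -2.1]
finger_gap: 0.0138
grip_force: 40.0
t 10.45 pos [0.5521 0.1508 0.135 ] yaw -173.01 shift tool mm [-51.2 203.   75. ] turn -0.01 gap 0.013780932726715612 grip 39.99086380004883
```

```bash
python3 -m jog '[[-0.0115,0.045,0,0,0],[-0.0115,0.045,0,0,0],[-0.0115,0.045,0,0,0],[-0.0115,0.045,0,0,0],[-0.004,0.018,0.02,0,0],[0,0,0.03,0,0],[0,0,0.02,0,0],[0,0,0,0,0],[0,0,0,0,0]]';  python3 - <<'E'
from h import *
go(.5782,.3585,.027,187)
p,d=imaging.camera('top');np.savez('top3.npz',p=p,d=d)
c,T=cam('top');P=cloud(d,c,T)
# slate rect again unaffected: edges from clean image
f=np.load('top0.npz')['p'];g=cv2.cvtColor(f,cv2.COLOR_RGB2GRAY)
m=np.zeros_like(g);m[164:298,128:184]=1
w,r=rect(cv2.morphologyEx((m*(g<60)).astype(np.uint8),cv2.MORPH_OPEN,np.ones((3,3))),'top',.006);print('slate',r)
q=cv2.resize(p[130:330,100:300],(600,600))
cv2.imwrite('pics/t3.png',q[:,:,::-1])
E
```

```text
time: 11.58
tool_pos: [0.5783, 0.3516, 0.0662]
ee_rot: [[-0.993, -0.121, 0.001], [-0.121, 0.993, 0.001], [-0.001, 0.0, -1.0]]
contact_force: [0.3, 0.3, -1.3]
finger_gap: 0.0137
grip_force: 40.0
t 11.575 pos [0.5783 0.3516 0.0662] yaw -173.05 shift tool mm [-0.6  6.8 39.3] turn -0.05 gap 0.01369188312548949 grip 39.9915486574173
slate ((530.3394775390625, 351.3161315917969), (215.1741943359375, 89.83307647705078), 6.9377055168151855)
```

View pics/t3.png

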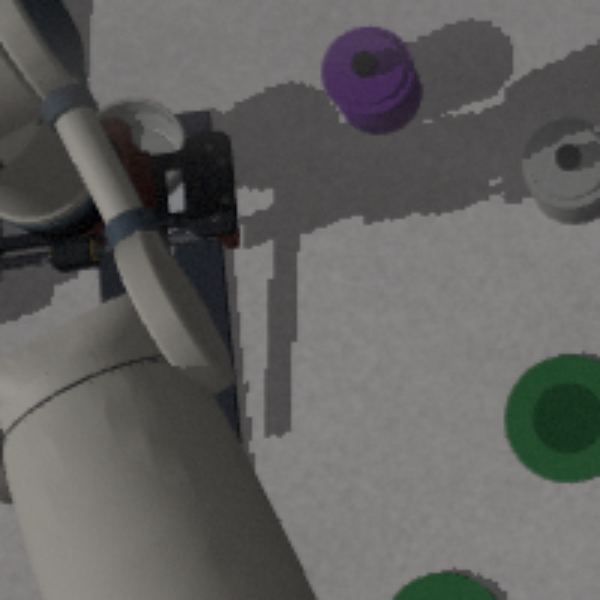

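The ladle hangs level over the slate with its cup at (150,130). It needs about 6 mm more sideways, and then it can go down.

```bash
python3 -m jog '[[-0.0005,0.0063,0.015,0,0],[0,0,0.012,0,0],[0,0,0.007,0,0],[0,0,0.003,0,0],[0,0,0.002,0,0],[0,0,0,0,0],[0,0,0,0,0]]'
```

```text
time: 12.5
tool_pos: [0.5778, 0.3585, 0.027]
ee_rot: [[-0.993, -0.122, 0.001], [-0.122, 0.993, 0.001], [-0.001, 0.0, -1.0]]
contact_force: [-2.4, -0.7, 2.8]
finger_gap: 0.0135
grip_force: 40.0
```

```bash
python3 -m jog '[[0,0,0,0,0.035],[0,0,0,0,0.035],[0,0,0,0,0.035],[0,0,-0.025,0,0.035],[0,0,-0.05,0,0.05],[0,0,-0.05,0,0.0878],[-0.0033,-0.05,0,0,0.0878],[-0.0033,-0.05,0,0,0.0878],[-0.0033,-0.05,0,0,0.0878],[-0.0033,-0.05,0,0,0.0878],[-0.0033,-0.05,0,0,0.0878],[-0.0033,-0.05,0,0,0.0878]]' 25;  python3 - <<'E'
from h import *
go(.6341,.0628,.025,187)
p,d=imaging.camera('top')
cv2.imwrite('pics/t4.png',cv2.resize(p[130:330,100:300],(600,600))[:,:,::-1])
E
```

```text
time: 14.0
tool_pos: [0.6339, 0.0614, 0.1511]
ee_rot: [[-0.993, -0.122, 0.0], [-0.122, 0.993, 0.0], [-0.0, -0.0, -1.0]]
contact_force: [1.0, 0.3, -0.2]
finger_gap: 0.088
grip_force: 0.0
t 14.0 pos [0.6339 0.0614 0.1511] yaw -173.0 shift tool mm [ -0.4   1.4 126.1] turn -0.0 gap 0.08802079140405494 grip 0.0
```

View pics/t4.png

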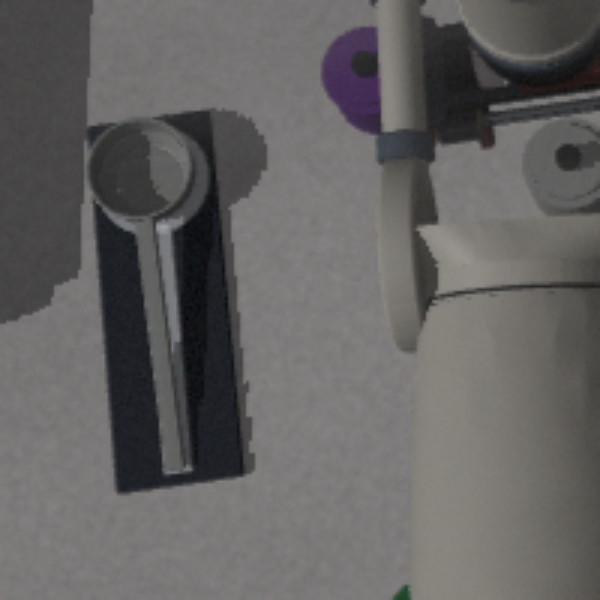

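The ladle lies on its silhouette with its cup at the disc, (140,168). The pale sliver to the right matches parallax from the raised handle, and I'll check it with numbers at the end. Next is the pot.

```bash
python3 -m jog '[[0,0.0014,0.035,0,0.0878],[0,0,0.045,0,0.0878],[0,0,0.03,0,0.0878],[0,0,0.013,0,0.0878],[0,0,0,0,0.0878],[0,0,0,0,0.05],[0,0,0,0,0.05],[0,0,0,0,0.05],[0,0,0,0,0.05],[0,0,0,0,0.05]]' 25; python3 - <<'E'
from h import *
go(.4575,-.0775,.025,180)
E
```

```text
time: 15.3
tool_pos: [0.6344, 0.0641, 0.0297]
ee_rot: [[-0.993, -0.122, 0.003], [-0.122, 0.993, -0.0], [-0.002, -0.001, -1.0]]
contact_force: [0.1, -0.8, 6.9]
finger_gap: 0.0639
grip_force: 25.0
t 15.3 pos [0.6344 0.0641 0.0297] yaw -173.02 shift tool mm [ 192.8 -119.1    4.3] turn 6.98 gap 0.06394955136724403 grip 25.0005841255188
```

The gap reads 63.9 mm against a 62 mm body, so the pads may be catching the lid edge. I'll regrip lower.

```bash
python3 -m jog '[[0,0,0,0,0.08],[0,0,0,0,0.08],[0,0,0.005,0,0.08],[0,0,0.005,0,0.08],[0,0,0,0,0.05],[0,0,0,0,0.05],[0,0,0,0,0.05],[0,0,0,0,0.05]]' 25; python3 - <<'E'
from h import *
go(.4575,-.0775,.025,180)
E
```

```text
time: 16.3
tool_pos: [0.6334, 0.0644, 0.0179]
ee_rot: [[-0.993, -0.122, -0.0], [-0.122, 0.993, 0.0], [0.0, 0.0, -1.0]]
contact_force: [0.2, -0.1, -2.6]
finger_gap: 0.0638
grip_force: 25.0
t 16.3 pos [0.6334 0.0644 0.0179] yaw -173.01 shift tool mm [ 191.9 -119.4   -7. ] turn 6.99 gap 0.0637852226951166 grip 24.99991536140442
```

```bash
python3 -m jog '[[0,0,-0.01,0,0.05],[0,0,-0.03,0,0.05],[0,0,-0.04,0,0.05],[0.016,-0.01,-0.02,0,0.05],[0.032,-0.02,0,0,0.05],[0.032,-0.02,0,0,0.05],[0.032,-0.02,0,0,0.05],[0.032,-0.02,0,0,0.05],[0.032,-0.02,0,0,0.05],[0.016,-0.009,0,0,0.05],[0,0,0.02,0,0.05],[0,0,0.02,0,0.05]]'; python3 - <<'E'
from h import *
go(.4575,-.0775,.024,187)
E
```

```text
time: 17.8
tool_pos: [0.4579, -0.0766, 0.0767]
ee_rot: [[-0.993, -0.122, 0.0], [-0.122, 0.993, 0.0], [-0.0, 0.0, -1.0]]
contact_force: [1.3, 0.5, -2.3]
finger_gap: 0.0638
grip_force: 25.0
t 17.8 pos [ 0.4579 -0.0766  0.0767] yaw -172.99 shift tool mm [ 0.5 -0.9 52.7] turn 0.01 gap 0.06381001590477653 grip 24.999786615371704
```

```bash
python3 -m jog '[[0.0005,-0.001,0.02,0,0.05],[0,0,0.018,0,0.05],[0,0,0.008,0,0.05],[0,0,0.003,0,0.05],[0,0,0.002,0,0.05],[0,0,0,0,0.05],[0,0,0,0,0.05]]'
```

```text
time: 18.68
tool_pos: [0.4574, -0.0783, 0.0277]
ee_rot: [[-0.993, -0.122, 0.001], [-0.122, 0.993, -0.0], [-0.001, -0.0, -1.0]]
contact_force: [0.2, 0.8, -2.0]
finger_gap: 0.0644
grip_force: 25.0
```

```bash
python3 -m jog '[[0,0,0.0015,0,0.05],[0,0,0.0015,0,0.05],[0,0,0,0,0.05],[0,0,0,0,0.05]]'
```

```text
time: 19.18
tool_pos: [0.4571, -0.0782, 0.0241]
ee_rot: [[-0.993, -0.122, -0.0], [-0.122, 0.993, 0.0], [0.0, 0.0, -1.0]]
contact_force: [0.7, 0.2, -1.2]
finger_gap: 0.0635
grip_force: 25.0
```

```bash
python3 -m jog '[[0,0,0.0015,0,0.05],[0,0,0,0,0.05],[0,0,0,0,0.07],[0,0,0,0,0.0878],[0,0,0,0,0.0878],[0,0,-0.03,0,0.0878],[0,0,-0.05,0,0.0878],[0,0,-0.04,0,0.0878],[-0.0577,-0.0022,0,0,0.0878],[-0.0577,-0.0022,0,0,0.0878],[-0.0577,-0.0022,0,0,0.0878],[0,0,0,0,0.0878]]'; python3 - <<'E'
from h import *
p,d=imaging.camera('top');np.savez('top5.npz',p=p,d=d)
c,T=cam('top');P=cloud(d,c,T)
m=np.zeros((480,640),bool);m[160:212,325:375]=1;m&=(P[...,2]>.03)&(P[...,2]<.06)&(d>0);print('bowl vis',m.sum(),cv2.minEnclosingCircle((P[m][:,:2]*1000).astype(np.float32)) if m.sum() else 0)
go(.6298,-.0637,.022,187)
cv2.imwrite('pics/t5.png',cv2.resize(p[150:350,250:450],(600,600))[:,:,::-1])
E
```

```text
time: 20.68
tool_pos: [0.6313, -0.063, 0.1373]
ee_rot: [[-0.992, -0.123, -0.007], [-0.123, 0.992, 0.001], [0.007, 0.002, -1.0]]
contact_force: [-0.5, 0.0, -0.1]
finger_gap: 0.088
grip_force: 0.0
bowl vis 255 ((630.5523071289062, -62.70037841796875), 34.704803466796875)
t 20.725 pos [ 0.63   -0.0633  0.1392] yaw -172.96 shift tool mm [ -0.4  -0.5 117.2] turn 0.04 gap 0.0879635119843476 grip 0.0
```

View pics/t5.png

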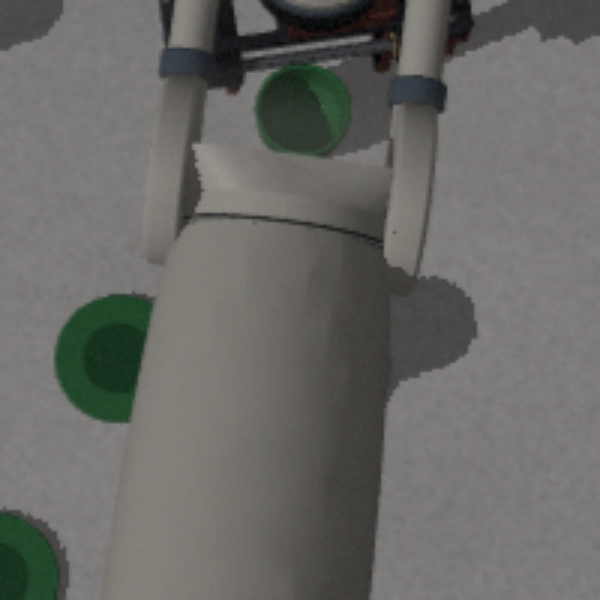

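The bowl is untouched at (303,110), and the arm hides the pot. I'll grasp the bowl next.

```bash
python3 -m jog '[[0,0,0.035,0,0.0878],[0,0,0.045,0,0.0878],[0,0,0.025,0,0.0878],[0,0,0.011,0,0.0878],[0,0,0,0,0.0878],[0,0,0,0,0.05],[0,0,0,0,0.05],[0,0,0,0,0.05],[0,0,0,0,0.05],[0,0,0,0,0.05]]' 25; python3 - <<'E'
from h import *
go(.4633,.0675,.025,187)
E
```

```text
time: 21.98
tool_pos: [0.6304, -0.0639, 0.0281]
ee_rot: [[-0.993, -0.122, 0.002], [-0.122, 0.993, -0.001], [-0.002, -0.001, -1.0]]
contact_force: [-0.5, -0.5, 5.8]
finger_gap: 0.0665
grip_force: 25.0
t 21.975 pos [ 0.6304 -0.0639  0.0281] yaw -173.01 shift tool mm [149.9 150.7   2.7] turn -0.01 gap 0.06651635538562398 grip 25.00072251772508
```

```bash
python3 -m jog '[[0,0,-0.005,0,0.05],[0,0,-0.025,0,0.05],[0,0,-0.04,0,0.05],[0.015,0.015,0,0,0.05],[0.03,0.03,0,0,0.05],[0.03,0.03,0,0,0.05],[0.03,0.03,0,0,0.05],[0.03,0.03,0,0,0.05],[0.015,0.0155,0,0,0.05],[0,0,0.02,0,0.05],[0,0,0.01,0,0.05],[0,0,0,0,0.05]]'; python3 - <<'E'
from h import *
go(.4633,.0675,.034,187)
p,d=imaging.camera('scene');c,T=cam('scene');np.savez('s6.npz',p=p,d=d)
cv2.imwrite('pics/s6.png',cv2.resize(p[140:360,190:410],(600,600))[:,:,::-1])
E
```

```text
time: 23.48
tool_pos: [0.4619, 0.0668, 0.0645]
ee_rot: [[-0.993, -0.121, -0.004], [-0.121, 0.993, -0.0], [0.004, 0.0, -1.0]]
contact_force: [-0.3, 0.5, -1.4]
finger_gap: 0.0667
grip_force: 25.0
t 23.475 pos [0.4619 0.0668 0.0645] yaw -173.05 shift tool mm [-1.6  0.5 30.5] turn -0.05 gap 0.06672309116840698 grip 24.99976205464918
```

View pics/s6.png

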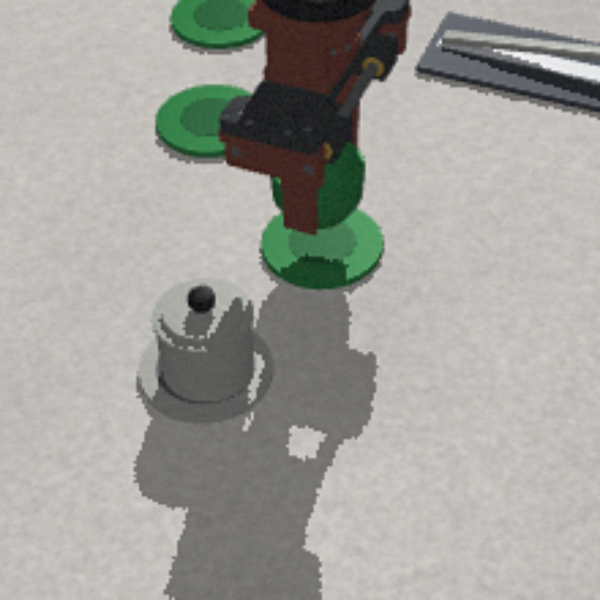

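The pot stands centred on the steel pad at (205,360). The bowl hangs upright over pad A at (320,245). I'll lower it.

```bash
python3 -m jog '[[-0.001,0.0005,0.012,0,0.05],[0,0,0.01,0,0.05],[0,0,0.004,0,0.05],[0,0,0.002,0,0.05],[0,0,0.001,0,0.05],[0,0,0,0,0.05],[0,0,0,0,0.05]]'
```

```text
time: 24.4
tool_pos: [0.4636, 0.0681, 0.038]
ee_rot: [[-0.993, -0.122, 0.001], [-0.122, 0.993, 0.0], [-0.001, -0.0, -1.0]]
contact_force: [-0.1, -0.4, -1.5]
finger_gap: 0.0669
grip_force: 25.0
```

```bash
python3 -m jog '[[0,0,0.002,0,0.05],[0,0,0.0015,0,0.05],[0,0,0.001,0,0.05],[0,0,0,0,0.05],[0,0,0,0,0.05]]'
```

```text
time: 25.02
tool_pos: [0.4635, 0.0681, 0.0341]
ee_rot: [[-0.993, -0.122, 0.0], [-0.122, 0.993, 0.0], [-0.0, -0.0, -1.0]]
contact_force: [-1.8, -0.5, 4.9]
finger_gap: 0.0667
grip_force: 25.0
```

```bash
python3 -m jog '[[0,0,0,0,0.07],[0,0,0,0,0.0878],[0,0,0,0,0.0878],[0,0,-0.03,0,0.0878],[0,0,-0.06,0,0.0878],[0,0,-0.06,0,0.0878],[0.01,0.05,0,0,0.0878],[0.01,0.05,0,0,0.0878],[0.02,0.05,0,0,0.0878],[0.02,0.05,0,0,0.0878],[0.025,0.05,0,0,0.0878],[0.025,0.05,0,0,0.0878]]'; python3 -m jog '[[0.03,0.04,0,0,0.0878],[0.03,0.04,0,0,0.0878],[0,0.04,0,0,0.0878],[0,0,0,0,0.0878],[0,0,0,0,0.0878]]'; python3 - <<'E'
from h import *
p,d=imaging.camera('top');np.savez('top7.npz',p=p,d=d);c,T=cam('top');P=cloud(d,c,T)
P[d==0]=-1
def enc(b,z0,z1):
    m=np.zeros((480,640),bool);m[b[1]:b[3],b[0]:b[2]]=1;m&=(P[...,2]>z0)&(P[...,2]<z1)
    return cv2.minEnclosingCircle((P[m][:,:2]*1000).astype(np.float32)),m.sum()
print('bowl',enc((255,235,325,305),.04,.06),'goal 463.3 67.5')
print('pot',enc((325,225,395,300),.05,.064),'goal 457.2 -77.6')
print('tumbler',enc((415,95,470,150),.07,.1))
print('cup',enc((115,155,185,204),.029,.045),'goal 644.2 366.7')
cv2.imwrite('pics/t7.png',p[:,:,::-1])
E
```

```text
time: 26.52
tool_pos: [0.3166, 0.3538, 0.1831]
ee_rot: [[-0.993, -0.122, 0.0], [-0.122, 0.993, 0.0], [-0.0, 0.0, -1.0]]
contact_force: [0.5, 0.5, -0.3]
finger_gap: 0.0879
grip_force: 0.0
time: 27.15
tool_pos: [0.2437, 0.4637, 0.1828]
ee_rot: [[-0.993, -0.122, -0.0], [-0.122, 0.993, -0.001], [0.0, -0.001, -1.0]]
contact_force: [0.5, 0.6, -0.7]
finger_gap: 0.088
grip_force: 0.0
bowl (((463.3199768066406, 68.9377212524414), 34.315059661865234), np.int64(238)) goal 463.3 67.5
pot (((457.7877197265625, -77.29593658447266), 32.728511810302734), np.int64(532)) goal 457.2 -77.6
tumbler (((754.5916137695312, -255.69944763183594), 33.7681999206543), np.int64(332))
cup (((642.925537109375, 367.44677734375), 38.62515640258789), np.int64(251)) goal 644.2 366.7
```

View pics/t7.png

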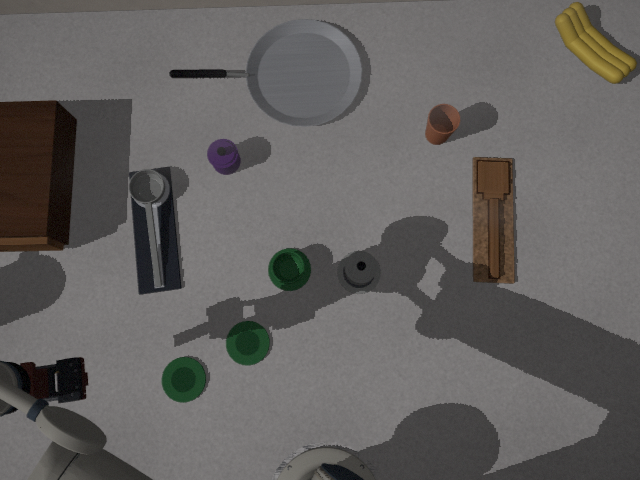

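All four things are in place within about 2 mm: the bowl at (290,268), pot at (359,269), ladle at (150,188) and spatula at (494,215). The bystanders haven't moved.

```bash
python3 -c "
from cell import ctrl;print(ctrl.hand_in())"
```

```text
the job is handed in; nothing more can be done
None
```

I handed the job in at about 27 s: the bowl, pot and ladle measured within about 2 mm of their marks, the spatula looks squarely on its silhouette, and the tawa and tumbler stayed put; no verdict came back.

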